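Load a laptop battery into the analyser cradle and start the test

TASK

Put the wide laptop battery on test: slide it along the bench, up the analyser's entry ramp and over the lip, home against the sprung contacts, and bear down on its tail so that it drops behind the lip and lies flat, held there by the contacts. Push gently, never with more than 20 N (about 2 kg) on the battery. Then press the analyser's start button, let go, and leave everything else on the bench where it is.

Things in the scene. Friction and masses are not known exactly. Their poses are not given: they have to be found in the camera images.
- battery_center (a point): Centre (half-way up) of the wide battery pack: flat black slab with a paper label, 145 mm long (x), 104 wide (y), 24 high (z), 0.4 to 0.63 kg, loose on the bench before the tray, up to 40 mm off its axis and turned up to 20 degrees. Too wide to grip. +x points to its nose, the end with gold contacts, which is turned to the tray; the other end is its tail.
- analyser: Grey battery analyser, fixed on the bench: instrument housing (150 mm wide, 60 high) and before it the open cradle tray for the battery. Origin at bench height on the axis, 168 mm before the housing's front face; x = way in, z up. The lip's inner face is nominally at the origin, but the tray is clamped on a slide up to 10 mm either way along x: find lip and end by feel or sight.
- ramp_toe (a point): Nominal front edge of the tray's entry ramp (tray 10 mm either way), middle, bench height, x = -70 mm. Ramp 146 mm wide, rising to 11 mm at the lip. Wings 24 mm high on it narrow from 136 mm apart here to 108 at x = -8 mm. Past half-way the nose tips down and the tail rises to 16 mm; fingers pressing hard on the tail keep it from rising and it binds: ease off, then go on.
- lip (a point): Nominal middle of the lip's top (tray 10 mm either way): 11 mm above the bench, 5 mm above the flat bed behind it. Until its tail drops behind the lip the battery rides on it and the contacts push it out when let go. A finger pushing the tail also holds it up by friction: bear the tail down 5 mm while holding the battery in. Side cheeks 29 mm high, 108 mm apart, from x = -8 to 147 mm.
- contact_face (a point): Nominal middle of the face of the free sprung contact slide (62 mm wide, 14 high, tray 10 mm either way), x = 139, z = 18 mm; it stands 8 mm out of the tray's end wall, the hard stop. It yields along x: 3 N at first touch, 0.5 N more per mm. With the battery's tail just clear of the lip it is in by 6 mm (6 N); 2 mm further the battery strikes the wall.
- home (a point): Nominal place of the battery's centre when home, flat on the bed (6 mm above the bench), its tail against the back of the lip: x = 72.5, y = 0, z = 18 mm in the analyser's frame, 10 mm either way along x with the tray. While it rides on the lip its centre is 2.5 mm higher.
- start_top (a point): Centre of the top of the round start button on top of the instrument housing, 24 mm across, 78 mm above the bench; in the analyser's frame x = 224, y = -45 mm. The only round key there; the rectangle beside it is the display.
- start (a joint): Travel of the start button: 0 = out, 0.006 m = fully down (5 N, spring return; 1.5 N to begin). It has registered beyond 0.004 m.
- slim_pack: slim black stick-shaped battery pack, 205 x 48 x 20 mm, bystander; origin under its centre
- adapter: black mains adapter brick, 125 x 56 x 30 mm, bystander; origin under its centre
- drive: bare 2.5-inch drive, aluminium, 100 x 70 x 9.5 mm, bystander; origin under its centre
- stick: small USB stick, 53 x 18 x 9 mm, bystander; origin under its centre
- mouse: black computer mouse, 100 x 60 x 34 mm, bystander; origin under its centre
- driver: screwdriver lying on the bench, 190 mm long, bystander

How it is judged:
By the outcome, as a careful person would: the job done as asked, in the order asked, and still so for the second after the job is handed in, with the robot touching nothing.
It also fails if it takes over 72 s, if anything falls off the work surface, if the arm or the gripper's body presses on something with over 40 N, if the wrist force passes 120 N, or if a joint passes its speed limit or range.

ROBOT

A 6-joint arm with a two-finger parallel gripper is mounted at the origin on the work surface. World frame = base frame: x ahead of the robot, y to its left, z up, the work surface at z = 0. Lengths are in mm, angles in degrees, forces in N, time in s.
With the tool pointing down it reaches from about 300 to 850 mm from the base axis. Payload 4.2 kg.
Tool frame: the origin (TCP) lies at the very end of the fingers, on their centre line; the grasp point (between the pads) lies 19 mm behind it (env.grip_depth is the distance from the TCP to the grasp point, in mm); z points along the fingers, y is the line along which they close (so a half turn about z gives the same grasp; the last joint's range is limited). The gripper opens to 91 mm and grips with 3 to 60 N. Pads are 32 mm wide; open, the fingers measure 118 mm over their backs; the gripper's body (76 mm by 178 mm) begins 60 mm behind the grasp point.
Start: joints at [75.688, 18.312, 89.639, -0, 72.044, -1.146], TCP at [130.976, 559.9, 213.976] pointing down, gripper open.
Joint ranges: [-177.97, 177.97], [-48.28, 115.42], [12.27, 149.76], [-77.06, 257.06], [2.81, 150.46], [-146.56, 146.56]. Speed limits (degrees/s): [147.25, 147.25, 180, 180, 180, 180].

INTERFACE

Orientations are given as [roll, pitch, yaw] about the fixed x, y, z axes, in that order (R = Rz(yaw) Ry(pitch) Rx(roll)).
In Python, from workcell import env, cams gives the robot as it stands.
- The arm moves only by the tool apply_moves, never from a script. Its argument "deltas" is a list of rows, each a list of 5 numbers: the shift along the tool's x, y, z in m, then the turn about the tool's z in rad, then the opening, from -1 (shut) to 1 (fully open), so that 0 is half open. In form: [[tx, ty, tz, roll, gripper], ...]. A call has 1 to 5 rows; each row is the pose to reach, as a shift and turn from the pose commanded when the call began, along the tool's axes at that moment; what a row does not reach only later rows make up. A row lasts 1/10 s, in which the tool goes at most 50 mm and 8.59 degrees, less where a joint would pass 70% of its speed; a pose out of reach is approached as far as the arm can. A call with a gripper value outside its range is refused whole. The fingers move at their own pace and stop on an object; "grip_force" is the grip in N (left out, the last holds). Time passes only in rows, so rows that repeat a pose let the fingers close. It gives the time, the measured TCP pose, the force, the opening and the grip force at its end, in the units of the state.
- env.state(): the state, without advancing time (a new reading comes with each control period).
- cams.grab_frame(name): name is "side" or "top"; returns the picture (384x512x3 uint8, blue, green, red); there is no depth.
- cams.get_calibration(name): a dict with "mtx" (3x3 intrinsics, pixels), "eye" and "attitude" of the camera in the world. Camera axes: x right, y down, z forward; pixel columns grow to the right and rows downward; lengths in mm; the calibration is good to about 2 mm. A picture is of the moment at which its call begins. get_calibration takes no time and is no camera call.
- env.job_done(): hands the job in; it is judged then, once.
The state is a dict: "time_s": time; "qpos": joint angles; "qvel": joint speeds; "effort": joint torques, N m; "ee_pos": TCP position; "ee_rot": TCP orientation; "force": force on the tool from outside, world axes, zero at the start; "torque": the same for the moment, N m; "gripper_width": finger opening in mm; "gripper_force": force on a finger pad.
Only numpy, scipy, OpenCV 4.12 (cv2) and the standard library are available. Lean on these libraries where they do the work, as an engineer would, in place of code of your own. Each camera call takes 0.05 s, during which the arm holds its last target. There are 200 camera calls.

## Working session

There is one attempt and no reset: what is moved stays moved. The work goes in short steps, Python scripts to look and compute and a tool call to move; the robot and the scene stay as the last step left them, time stands still between calls to the robot, and variables do not carry over. Pictures are saved under pics/ and viewed, at most 10 in all, crops included, and the job is handed in when it is done.

Besides the shell and the picture viewer there is one more tool, called by a JSON object that holds its "api" and its "payload", one argument or row to a line. apply_moves: Moves the arm, as the interface text tells. Its arguments: {"type":"object","properties":{"deltas":{"type":"array"},"grip_force":{"type":"number"}},"required":["deltas"]}

```bash
mkdir -p pics
python3 - <<'E'
from workcell import env,cams
import cv2
for n in("top","side"):
    cv2.imwrite(f"pics/{n}0.png",cams.grab_frame(n)); print(n,cams.get_calibration(n))
s=env.state();print(s)
E
```

```text
top {'mtx': array([[491.17541887,   0.        , 251.12965955],
       [  0.        , 491.17541887, 191.1482413 ],
       [  0.        ,   0.        ,   1.        ]]), 'eye': array([ 387.21205856,    8.3148249 , 1500.85590397]), 'attitude': array([-171.93593175,   -1.24549468,  -89.67483262])}
side {'mtx': array([[390.44183576,   0.        , 260.12638264],
       [  0.        , 390.44183576, 189.98773979],
       [  0.        ,   0.        ,   1.        ]]), 'eye': array([420.206092  , 736.06874829, 804.78737712]), 'attitude': array([-133.88309829,    1.09688549, -169.17838757])}
{'time_s': 0.1, 'qpos': array([ 7.56872788e+01,  1.83486976e+01,  8.96972162e+01,  1.12658204e-03,
        7.20420202e+01, -1.14540270e+00]), 'qvel': array([ 0.04994973,  0.00425317, -0.19663118,  0.05308251, -0.14299081,
        0.0156438 ]), 'effort': array([ 8.41472902e-04, -4.13328552e+01, -2.32507396e+01,  7.30543910e-02,
        4.22567641e-02, -5.88086482e-05]), 'ee_pos': array([130.86645236, 559.47747108, 213.21202652]), 'ee_rot': array([-1.79912105e+02, -2.82872472e-03,  1.66832331e+02]), 'force': array([ 0.4175672 ,  0.41420483, -0.03875969]), 'torque': array([-0.00018956,  0.00406566,  0.00728043]), 'gripper_force': 0.0, 'gripper_width': 91.65258283493732}
```

View pics/top0.png

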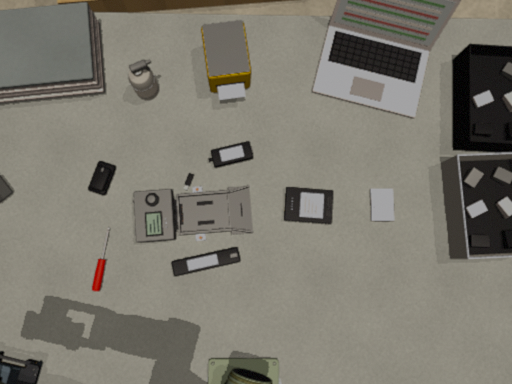

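View pics/side0.png

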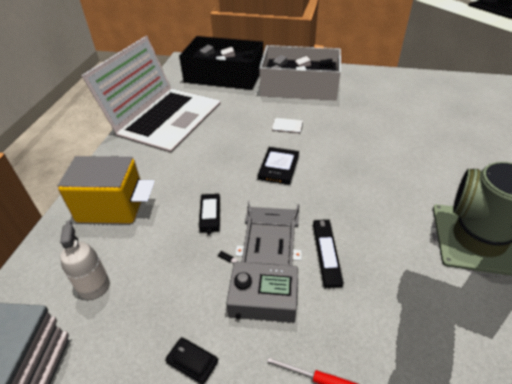

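The top view shows the wide battery at about (309,205), the tray at (180–250, 188–235) and the housing at (153,215), so the way in is to image left (+y). The start button is at (152,199). I'll zoom in for the corners.

```bash
cat > h.py <<'E'
import numpy as np,cv2
from scipy.spatial.transform import Rotation as R
from workcell import env,cams
def cal(n):
    c=cams.get_calibration(n); return c['mtx'],np.array(c['eye']),R.from_euler('xyz',c['attitude'],degrees=True).as_matrix()
def back(n,uv,z):
    K,e,A=cal(n); d=A@np.linalg.inv(K)@np.array([*uv,1.]); return (e+d*(z-e[2])/d[2])[:2]
def proj(n,p):
    K,e,A=cal(n); q=K@A.T@(np.array(p)-e); return q[:2]/q[2]
def crop(n,f,x0,y0,x1,y1,s):
    cv2.imwrite(f,cv2.resize(cams.grab_frame(n)[y0:y1,x0:x1],None,fx=s,fy=s,interpolation=cv2.INTER_CUBIC))
E
python3 - <<'E'
from h import *
crop("top","pics/t1.png",130,170,340,280,3.8)
E
```

```text
(no output)
```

View pics/t1.png

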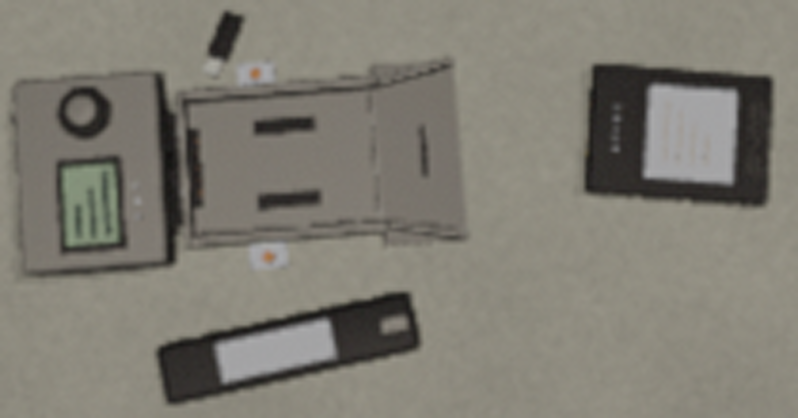

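Run:
```python
from h import *
f=lambda p,z:back("top",((p[0]+.5)/3.8-.5+130,(p[1]+.5)/3.8-.5+170),z)
b=[f(p,24) for p in((593,66),(772,77),(767,204),(586,190))]
c=np.mean(b,0);d=(b[0]+b[3]-b[1]-b[2])/2;print("bat",c,d,np.linalg.norm(d),np.degrees(np.arctan2(d[1],d[0])),np.linalg.norm(b[0]-b[3]))
h=[f(p,60) for p in((15,84),(160,73),(173,264),(24,275))]
w=h[1]-h[2];ya=np.degrees(np.arctan2(w[1],w[0]));print("housing front mid",(h[1]+h[2])/2,np.linalg.norm(w),"yaw of face",ya,ya+90)
print("axis pts: button",f((84,112),78))
for n,p,z in(("lipU",(371,72),11),("lipL",(385,240),11),("cheekUout",(180,93),29),("cheekLout",(190,245),29),("toeU",(455,62),2),("toeL",(468,238),2),("slideface",(200,165),22)):print(n,f(p,z))
```

```text
bat [ 556.13136334 -196.79411218] [  8.85535541 143.96796032] 144.24004617044366 86.48021633184952 99.79342613697352
housing front mid [522.46933108 205.77830399] 148.54420723791108 yaw of face 5.453604310813304 95.4536043108133
axis pts: button [563.13337594 267.37296971]
lipU [605.83578778  50.29135976]
lipL [470.7635218   37.46771576]
cheekUout [585.0137378  200.97022159]
cheekLout [464.78572938 189.92807577]
toeU [615.97203047 -17.5360543 ]
toeL [473.32727772 -28.84271286]
slideface [528.4866126  184.53299532]
```

Add to h.py:
```python
YAW=95.4; O=np.array([538.3,38.5]); a=np.array([np.cos(np.radians(YAW)),np.sin(np.radians(YAW))]); bb=np.array([-a[1],a[0]])
def loc(p): q=np.array(p[:2])-O; return q@a,q@bb
def go(al,la,z,yaw=YAW,frac=1):
    s=env.state(); p=s['ee_pos']; M=R.from_euler('xyz',s['ee_rot'],degrees=True).as_matrix(); y=s['ee_rot'][2]
    t=np.array([*(O+al*a+la*bb),z]); d=(t-p); print("world d",d.round(1),"tool m",(M.T@d*frac/1000).round(4),"roll",np.radians(y-yaw).round(3),"loc",np.round(loc(p),1),p.round(1),"F",s['force'].round(1),"t",s['time_s'])
```

```text
(no output)
```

{"api": "apply_moves", "payload": {
  "deltas": [
    [-0.159, -0.189, 0, 0.65, 0.1],
    [-0.159, -0.189, 0, 0.65, 0.1],
    [-0.159, -0.189, 0, 0.65, 0.1],
    [-0.159, -0.189, 0, 0.65, 0.1],
    [-0.159, -0.189, 0, 0.65, 0.1]
  ]
}}

```text
time_s: 0.65
ee_pos: [243.1, 337.5, 213.8]
ee_rot: [-180.0, 0.0, 129.4]
force: [0.9, 0.7, 0.4]
gripper_width: 54.4
gripper_force: 0.0
```

```bash
python3 -c "
from h import *
go(-345,0,150)"
```

```text
world d [ 327.7 -642.5  -63.8] tool m [-0.7044 -0.1548  0.0641] roll 0.594 loc [325.5 265.8] [243.1 337.5 213.8] F [0.9 0.7 0.4] t 0.65
```

{"api": "apply_moves", "payload": {
  "deltas": [
    [-0.235, -0.052, 0.0, 0.594, 0.1],
    [-0.235, -0.052, 0.0, 0.594, 0.1],
    [-0.235, -0.052, 0.0, 0.594, 0.1],
    [-0.235, -0.052, 0.0, 0.594, 0.1],
    [-0.235, -0.052, 0.0, 0.594, 0.1]
  ]
}}

```text
time_s: 1.15
ee_pos: [352.9, 123.1, 214.1]
ee_rot: [180.0, 0.0, 95.4]
force: [0.3, -1.0, 0.0]
gripper_width: 50.2
gripper_force: 0.0
```

```bash
python3 -c "
from h import *
go(-345,0,150)"
```

```text
world d [ 217.9 -428.1  -64.1] tool m [-0.4466  0.1768  0.0642] roll -0.001 loc [101.7 176.6] [352.9 123.1 214.1] F [ 0.3 -1.   0. ] t 1.15
```

{"api": "apply_moves", "payload": {
  "deltas": [
    [-0.223, 0.088, 0.0, 0, 0.1],
    [-0.223, 0.088, 0.0, 0, 0.1],
    [-0.223, 0.088, 0.0, 0, 0.1],
    [-0.223, 0.088, 0.0, 0, 0.1],
    [-0.223, 0.088, 0.0, 0, 0.1]
  ]
}}

```text
time_s: 1.65
ee_pos: [462.3, -90.7, 213.8]
ee_rot: [180.0, 0.0, 95.5]
force: [0.1, -0.3, -0.2]
gripper_width: 50.2
gripper_force: 0.0
```

{"api": "apply_moves", "payload": {
  "deltas": [
    [-0.223, 0.088, 0.064, 0, 0.1],
    [-0.223, 0.088, 0.064, 0, 0.1],
    [-0.223, 0.088, 0.064, 0, 0.1],
    [-0.223, 0.088, 0.064, 0, 0.1],
    [-0.223, 0.088, 0.064, 0, 0.1]
  ]
}}

```text
time_s: 2.15
ee_pos: [571.2, -303.4, 148.8]
ee_rot: [-180.0, -0.0, 95.5]
force: [0.5, -0.1, 0.9]
gripper_width: 50.2
gripper_force: 0.0
```

```bash
python3 -c "
from h import *
go(-345,0,14)"
```

```text
world d [  -0.5   -1.6 -134.8] tool m [-0.0016 -0.0006  0.1348] roll 0.002 loc [-343.5   -0.6] [ 571.2 -303.4  148.8] F [ 0.5 -0.1  0.9] t 2.15
```

{"api": "apply_moves", "payload": {
  "deltas": [
    [-0.002, 0, 0.05, 0, 0.1],
    [-0.002, 0, 0.1, 0, 0.1],
    [-0.002, 0, 0.135, 0, 0.1],
    [-0.002, 0, 0.135, 0, 0.1]
  ]
}}

```text
time_s: 2.55
ee_pos: [566.9, -301.4, 9.0]
ee_rot: [-179.4, -0.4, 95.5]
force: [-0.8, -0.3, -0.7]
gripper_width: 50.4
gripper_force: 0.0
```

{"api": "apply_moves", "payload": {
  "deltas": [
    [0.008, 0, 0, 0, 0.1],
    [0.014, 0, 0, 0, 0.1],
    [0.018, 0, 0, 0, 0.1],
    [0.022, 0, 0, 0, 0.1],
    [0.026, 0, 0, 0, 0.1]
  ]
}}

```text
time_s: 3.05
ee_pos: [571.0, -279.0, 17.4]
ee_rot: [179.6, 0.3, 95.6]
force: [2.1, -5.6, 3.1]
gripper_width: 50.2
gripper_force: 2.8
```

{"api": "apply_moves", "payload": {
  "deltas": [
    [0.004, 0, 0, 0, 0.1],
    [0.008, 0, 0, 0, 0.1],
    [0.012, 0, 0, 0, 0.1],
    [0.016, 0, 0, 0, 0.1],
    [0.02, 0, 0, 0, 0.1]
  ]
}}

```text
time_s: 3.55
ee_pos: [569.4, -259.3, 17.4]
ee_rot: [179.6, 0.3, 95.5]
force: [2.3, -5.3, 3.2]
gripper_width: 50.5
gripper_force: 2.7
```

{"api": "apply_moves", "payload": {
  "deltas": [
    [0.004, 0, 0, 0, 0.1],
    [0.008, 0, 0, 0, 0.1],
    [0.012, 0, 0, 0, 0.1],
    [0.016, 0, 0, 0, 0.1],
    [0.02, 0, 0, 0, 0.1]
  ]
}}

```text
time_s: 4.05
ee_pos: [566.4, -239.7, 17.3]
ee_rot: [179.7, 0.3, 95.7]
force: [0.7, -6.8, 4.2]
gripper_width: 50.1
gripper_force: 3.3
```

```bash
python3 -c "
from h import *
go(-240,0,14)
crop('top','pics/t2.png',130,170,390,280,3)"
```

```text
world d [-5.5 39.2 -3.3] tool m [ 0.0396 -0.0016  0.003 ] roll 0.004 loc [-279.6   -1.8] [ 566.4 -239.7   17.3] F [ 0.7 -6.8  4.2] t 4.05
```

View pics/t2.png

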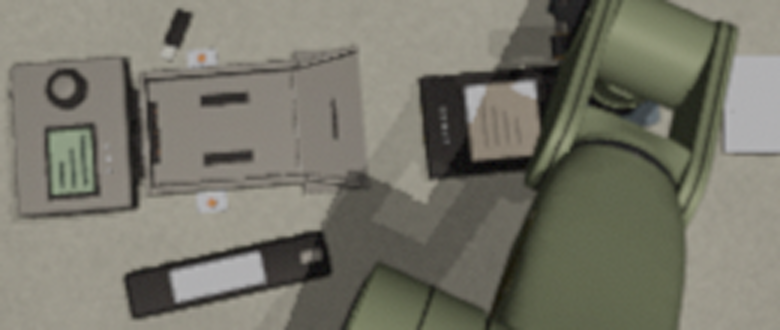

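```bash
python3 -c "
from h import *
for p in((421,76),(429,178)):
  q=back('top',((p[0]+.5)/3-.5+130,(p[1]+.5)/3-.5+170),24);print(q,loc(q))"
```

```text
[585.37172084 -79.98827452] (np.float64(-122.39225961671754), np.float64(-35.712083210820815))
[482.27307234 -88.04579825] (np.float64(-120.71158385974448), np.float64(67.68728980677223))
```

{"api": "apply_moves", "payload": {
  "deltas": [
    [-0.015, 0, 0, 0, 0.1],
    [-0.02, 0, -0.03, 0, -1],
    [-0.02, 0, -0.06, 0, -1],
    [-0.01, -0.045, -0.065, 0, -1],
    [0.02, -0.08, -0.065, 0, -1]
  ]
}}

```text
time_s: 4.6
ee_pos: [482.8, -227.3, 81.2]
ee_rot: [179.9, 0.1, 95.4]
force: [0.0, 0.4, -0.4]
gripper_width: 20.8
gripper_force: 0.0
```

{"api": "apply_moves", "payload": {
  "deltas": [
    [0.04, -0.025, 0, 0, -1],
    [0.066, -0.027, 0.01, 0, -1],
    [0.066, -0.027, 0.04, 0, -1],
    [0.066, -0.027, 0.065, 0, -1],
    [0.066, -0.027, 0.065, 0, -1]
  ]
}}

```text
time_s: 5.1
ee_pos: [447.0, -161.4, 12.7]
ee_rot: [-179.6, -0.2, 95.5]
force: [-0.8, 0.1, 0.3]
gripper_width: 0.4
gripper_force: 0.0
```

```bash
python3 -c "
from h import *
go(-194,84,12)"
```

```text
world d [26.  -1.1 -0.7] tool m [-0.0036  0.0257  0.0005] roll 0.003 loc [-190.5  109.7] [ 447.  -161.4   12.7] F [-0.8  0.1  0.3] t 5.1
```

{"api": "apply_moves", "payload": {
  "deltas": [
    [-0.003, 0.013, 0, 0, -1],
    [-0.003, 0.024, 0, 0, -1],
    [-0.003, 0.028, 0, 0, -1],
    [-0.003, 0.031, 0, 0, -1],
    [-0.003, 0.034, 0, 0, -1]
  ]
}}

```text
time_s: 5.6
ee_pos: [481.0, -162.6, 15.9]
ee_rot: [-179.6, -0.0, 95.7]
force: [-11.2, -3.4, 11.6]
gripper_width: 0.8
gripper_force: 6.4
```

{"api": "apply_moves", "payload": {
  "deltas": [
    [0, 0.003, 0, 0, -1],
    [0, 0.006, 0, 0, -1],
    [0, 0.009, 0, 0, -1],
    [0, 0.011, 0, 0, -1],
    [0, 0.011, 0, 0, -1]
  ]
}}

```text
time_s: 6.1
ee_pos: [491.3, -160.9, 15.9]
ee_rot: [-179.5, -0.1, 95.6]
force: [-10.9, -1.0, 11.0]
gripper_width: 0.3
gripper_force: 5.9
```

```bash
python3 -c "
from h import *
go(-194,65,12)
crop('top','pics/t3.png',130,170,390,280,3)"
```

```text
world d [ 0.6  0.1 -3.9] tool m [0.     0.0006 0.0039] roll 0.004 loc [-194.    65.6] [ 491.3 -160.9   15.9] F [-10.9  -1.   11. ] t 6.1
```

View pics/t3.png

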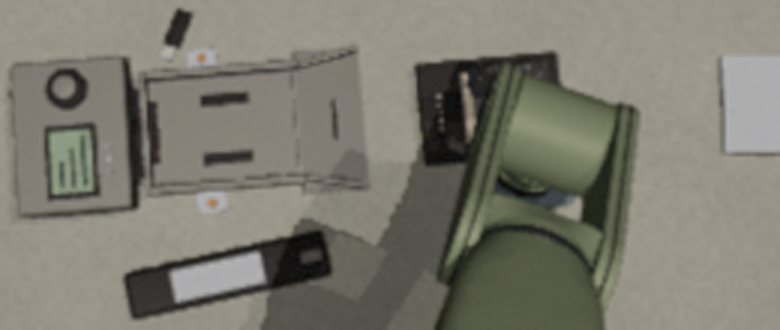

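```bash
python3 -c "
from h import *
for p in((416,65),(427,164),(556,54)):
  q=back('top',((p[0]+.5)/3-.5+130,(p[1]+.5)/3-.5+170),24);print(q,loc(q))"
```

```text
[596.57292593 -74.91365073] (np.float64(-118.39428370544785), np.float64(-47.34114124788882))
[496.30000901 -86.04256688] (np.float64(-120.0372942467675), np.float64(53.534084453043704))
[ 609.11090686 -217.34390417] (np.float64(-261.37235487524106), np.float64(-46.419607258180804))
```

{"api": "apply_moves", "payload": {
  "deltas": [
    [0, -0.02, 0, 0, -1],
    [0, -0.02, -0.045, 0, 0.1],
    [-0.03, -0.0, -0.06, 0, 0.1],
    [-0.07, 0.03, -0.06, 0, 0.1],
    [-0.104, 0.063, -0.06, 0, 0.1]
  ]
}}

```text
time_s: 6.65
ee_pos: [569.8, -260.4, 77.5]
ee_rot: [179.8, 0.1, 95.5]
force: [0.1, 0.7, -0.1]
gripper_width: 29.6
gripper_force: 0.0
```

```bash
python3 -c "
from h import *
go(-296,1,15)"
```

```text
world d [ -4.7   4.1 -62.5] tool m [ 0.0047 -0.0045  0.0625] roll 0.003 loc [-300.5   -3.3] [ 569.8 -260.4   77.5] F [ 0.1  0.7 -0.1] t 6.65
```

{"api": "apply_moves", "payload": {
  "deltas": [
    [0, -0.004, 0.03, 0, 0.1],
    [0, -0.004, 0.055, 0, 0.1],
    [0, -0.004, 0.0625, 0, 0.1],
    [0, -0.004, 0.0625, 0, 0.1],
    [0.003, -0.004, 0.0625, 0, 0.1]
  ]
}}

```text
time_s: 7.15
ee_pos: [564.5, -256.4, 13.8]
ee_rot: [179.9, 0.1, 95.6]
force: [0.1, -0.5, 0.5]
gripper_width: 50.3
gripper_force: 0.0
```

```bash
python3 -c "
from h import *
go(-281,1,15)"
```

```text
world d [-0.8 15.   1.2] tool m [ 0.015   0.0007 -0.0012] roll 0.003 loc [-296.     1.6] [ 564.5 -256.4   13.8] F [ 0.1 -0.5  0.5] t 7.15
```

{"api": "apply_moves", "payload": {
  "deltas": [
    [0.008, 0, -0.001, 0, 0.1],
    [0.013, 0, -0.001, 0, 0.1],
    [0.017, 0, -0.001, 0, 0.1],
    [0.021, 0, -0.001, 0, 0.1],
    [0.026, 0, -0.001, 0, 0.1]
  ]
}}

```text
time_s: 7.65
ee_pos: [561.8, -231.3, 14.4]
ee_rot: [179.9, 0.2, 95.6]
force: [-0.2, -5.3, 1.7]
gripper_width: 50.0
gripper_force: 2.6
```

{"api": "apply_moves", "payload": {
  "deltas": [
    [0.005, 0, 0, 0, 0.1],
    [0.01, 0, 0, 0, 0.1],
    [0.015, 0, 0, 0, 0.1],
    [0.02, 0, 0, 0, 0.1],
    [0.025, 0, 0, 0, 0.1]
  ]
}}

```text
time_s: 8.15
ee_pos: [559.6, -206.4, 14.3]
ee_rot: [179.8, 0.2, 95.6]
force: [1.0, -5.4, 2.0]
gripper_width: 50.4
gripper_force: 2.6
```

{"api": "apply_moves", "payload": {
  "deltas": [
    [0.005, 0, 0, 0, 0.1],
    [0.01, 0, 0, 0, 0.1],
    [0.014, 0, 0, 0, 0.1],
    [0.017, 0, 0, 0, 0.1],
    [0.02, 0, 0, 0, 0.1]
  ]
}}

```text
time_s: 8.65
ee_pos: [557.6, -186.4, 14.3]
ee_rot: [179.8, 0.2, 95.6]
force: [-0.1, -5.3, 2.6]
gripper_width: 50.0
gripper_force: 2.8
```

{"api": "apply_moves", "payload": {
  "deltas": [
    [0.003, 0, 0, 0, 0.1],
    [0.006, 0, 0, 0, 0.1],
    [0.009, 0, 0, 0, 0.1],
    [0.012, 0, 0, 0, 0.1],
    [0.015, 0, 0, 0, 0.1]
  ]
}}

```text
time_s: 9.15
ee_pos: [556.2, -171.7, 14.3]
ee_rot: [179.8, 0.2, 95.6]
force: [0.2, -5.6, 1.7]
gripper_width: 50.5
gripper_force: 3.0
```

```bash
python3 -c "
from h import *
go(-180,0,15)
crop('top','pics/t4.png',130,170,390,280,3)"
```

```text
world d [-0.9 31.   0.7] tool m [ 0.0309  0.0021 -0.0008] roll 0.003 loc [-210.9    2. ] [ 556.2 -171.7   14.3] F [ 0.2 -5.6  1.7] t 9.15
```

View pics/t4.png

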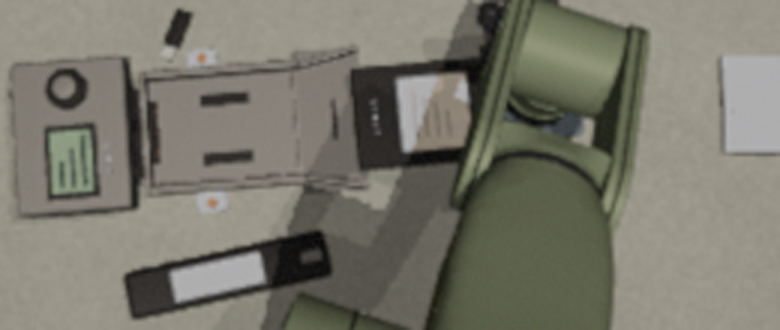

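{"api": "apply_moves", "payload": {
  "deltas": [
    [0.003, 0, 0, 0, 0.1],
    [0.006, 0, 0, 0, 0.1],
    [0.009, 0, 0, 0, 0.1],
    [0.012, 0, 0, 0, 0.1],
    [0.015, 0, 0, 0, 0.1]
  ]
}}

```text
time_s: 9.7
ee_pos: [554.7, -156.7, 14.2]
ee_rot: [179.9, 0.2, 95.6]
force: [0.8, -7.5, 2.1]
gripper_width: 50.3
gripper_force: 3.1
```

{"api": "apply_moves", "payload": {
  "deltas": [
    [0.003, 0, 0, 0, 0.1],
    [0.006, 0, 0, 0, 0.1],
    [0.009, 0, 0, 0, 0.1],
    [0.012, 0, 0, 0, 0.1],
    [0.015, 0, 0, 0, 0.1]
  ]
}}

```text
time_s: 10.2
ee_pos: [553.2, -141.7, 14.2]
ee_rot: [179.9, 0.2, 95.6]
force: [0.7, -5.9, 2.6]
gripper_width: 50.3
gripper_force: 3.1
```

{"api": "apply_moves", "payload": {
  "deltas": [
    [0.003, 0, 0, 0, 0.1],
    [0.006, 0, 0, 0, 0.1],
    [0.009, 0, 0, 0, 0.1],
    [0.012, 0, 0, 0, 0.1],
    [0.015, 0, 0, 0, 0.1]
  ]
}}

```text
time_s: 10.7
ee_pos: [551.7, -126.7, 14.2]
ee_rot: [179.9, 0.1, 95.6]
force: [0.2, -6.0, 2.3]
gripper_width: 50.3
gripper_force: 3.1
```

{"api": "apply_moves", "payload": {
  "deltas": [
    [0.003, 0, 0, 0, 0.1],
    [0.006, 0.001, 0, 0, 0.1],
    [0.009, 0.001, 0, 0, 0.1],
    [0.012, 0.002, 0, 0, 0.1],
    [0.015, 0.002, 0, 0, 0.1]
  ]
}}

```text
time_s: 11.2
ee_pos: [552.1, -111.5, 14.1]
ee_rot: [179.9, 0.1, 95.6]
force: [0.7, -6.8, 2.7]
gripper_width: 50.4
gripper_force: 3.0
```

{"api": "apply_moves", "payload": {
  "deltas": [
    [0.003, 0, 0, 0, 0.1],
    [0.006, 0, 0, 0, 0.1],
    [0.009, 0, 0, 0, 0.1],
    [0.012, 0, 0, 0, 0.1],
    [0.015, 0, 0, 0, 0.1]
  ]
}}

```text
time_s: 11.7
ee_pos: [550.6, -96.5, 14.1]
ee_rot: [179.9, 0.1, 95.6]
force: [0.6, -5.8, 2.0]
gripper_width: 50.3
gripper_force: 3.0
```

{"api": "apply_moves", "payload": {
  "deltas": [
    [0.003, 0, 0, 0, 0.1],
    [0.006, 0, 0, 0, 0.1],
    [0.009, 0, 0, 0, 0.1],
    [0.012, 0, 0, 0, 0.1],
    [0.015, 0, 0, 0, 0.1]
  ]
}}

```text
time_s: 12.2
ee_pos: [549.2, -81.6, 14.1]
ee_rot: [179.9, 0.1, 95.6]
force: [1.1, -7.1, 2.7]
gripper_width: 50.2
gripper_force: 3.1
```

{"api": "apply_moves", "payload": {
  "deltas": [
    [0.003, 0, 0, 0, 0.1],
    [0.006, 0, 0, 0, 0.1],
    [0.009, 0, 0, 0, 0.1],
    [0.012, 0, 0, 0, 0.1],
    [0.015, 0, 0, 0, 0.1]
  ]
}}

```text
time_s: 12.7
ee_pos: [547.7, -66.6, 14.1]
ee_rot: [179.9, 0.1, 95.6]
force: [1.2, -6.2, 2.3]
gripper_width: 50.3
gripper_force: 3.2
```

{"api": "apply_moves", "payload": {
  "deltas": [
    [0.003, 0, 0, 0, 0.1],
    [0.006, 0, 0, 0, 0.1],
    [0.009, 0, 0, 0, 0.1],
    [0.012, 0, 0, 0, 0.1],
    [0.014, 0, 0, 0, 0.1]
  ]
}}

```text
time_s: 13.2
ee_pos: [546.4, -52.7, 14.0]
ee_rot: [179.9, 0.1, 95.6]
force: [1.0, -7.1, 2.2]
gripper_width: 50.3
gripper_force: 3.4
```

{"api": "apply_moves", "payload": {
  "deltas": [
    [0.002, 0, 0, 0, 0.1],
    [0.004, 0, 0, 0, 0.1],
    [0.006, 0, 0, 0, 0.1],
    [0.008, 0, 0, 0, 0.1],
    [0.01, 0, 0, 0, 0.1]
  ]
}}

```text
time_s: 13.7
ee_pos: [545.5, -43.0, 14.0]
ee_rot: [179.9, 0.1, 95.6]
force: [1.0, -7.1, 1.3]
gripper_width: 49.8
gripper_force: 3.7
```

{"api": "apply_moves", "payload": {
  "deltas": [
    [0.002, 0, 0, 0, 0.1],
    [0.004, 0, 0, 0, 0.1],
    [0.006, 0, 0, 0, 0.1],
    [0.008, 0, 0, 0, 0.1],
    [0.01, 0, 0, 0, 0.1]
  ]
}}

```text
time_s: 14.2
ee_pos: [545.3, -34.4, 14.9]
ee_rot: [179.8, 0.3, 95.7]
force: [0.8, -13.2, 7.6]
gripper_width: 50.0
gripper_force: 6.6
```

{"api": "apply_moves", "payload": {
  "deltas": [
    [-0.003, 0, 0, 0, 0.1],
    [-0.006, 0, 0, 0, 0.1],
    [-0.006, 0, -0.002, 0, 0.1],
    [-0.006, 0, -0.002, 0, 0.1]
  ]
}}

```text
time_s: 14.6
ee_pos: [543.9, -37.4, 15.4]
ee_rot: [-180.0, -0.0, 95.5]
force: [0.5, 0.2, -0.1]
gripper_width: 50.0
gripper_force: 0.0
```

{"api": "apply_moves", "payload": {
  "deltas": [
    [0.003, 0, 0, 0, 0.1],
    [0.005, 0, 0, 0, 0.1],
    [0.007, 0, 0, 0, 0.1],
    [0.009, 0, 0, 0, 0.1],
    [0.011, 0, 0, 0, 0.1]
  ]
}}

```text
time_s: 15.1
ee_pos: [542.9, -26.9, 15.2]
ee_rot: [-180.0, 0.0, 95.6]
force: [-0.2, -3.0, -0.8]
gripper_width: 50.4
gripper_force: 1.2
```

```bash
python3 -c "
from h import *
go(-60,0,16)"
```

```text
world d [1.  5.7 0.8] tool m [ 0.0055  0.0016 -0.0008] roll 0.003 loc [-65.5   1.6] [542.9 -26.9  15.2] F [-0.2 -3.  -0.8] t 15.1
```

{"api": "apply_moves", "payload": {
  "deltas": [
    [0.002, 0, -0.001, 0, 0.1],
    [0.005, 0, -0.001, 0, 0.1],
    [0.008, 0.001, -0.001, 0, 0.1],
    [0.01, 0.001, -0.001, 0, 0.1],
    [0.012, 0.001, -0.001, 0, 0.1]
  ]
}}

```text
time_s: 15.6
ee_pos: [543.0, -14.5, 16.4]
ee_rot: [180.0, -0.0, 95.6]
force: [-0.3, -1.5, -1.7]
gripper_width: 50.5
gripper_force: 1.1
```

{"api": "apply_moves", "payload": {
  "deltas": [
    [0.002, 0, 0, 0, 0.1],
    [0.005, 0, 0, 0, 0.1],
    [0.008, 0, 0, 0, 0.1],
    [0.01, 0, 0, 0, 0.1],
    [0.012, 0, 0, 0, 0.1]
  ]
}}

```text
time_s: 16.1
ee_pos: [541.7, -2.6, 16.4]
ee_rot: [180.0, -0.0, 95.6]
force: [-0.4, -2.4, -2.0]
gripper_width: 50.3
gripper_force: 1.1
```

{"api": "apply_moves", "payload": {
  "deltas": [
    [0.002, 0, 0, 0, 0.1],
    [0.004, 0, 0, 0, 0.1],
    [0.006, 0, 0, 0, 0.1],
    [0.008, 0, 0, 0, 0.1],
    [0.01, 0, 0, 0, 0.1]
  ]
}}

```text
time_s: 16.6
ee_pos: [540.8, 7.3, 16.4]
ee_rot: [-180.0, -0.0, 95.6]
force: [0.3, -2.4, -1.1]
gripper_width: 50.2
gripper_force: 1.2
```

{"api": "apply_moves", "payload": {
  "deltas": [
    [0.002, 0, 0, 0, 0.1],
    [0.004, 0, 0, 0, 0.1],
    [0.006, 0, 0, 0, 0.1],
    [0.008, 0, 0, 0, 0.1],
    [0.01, 0, 0, 0, 0.1]
  ]
}}

```text
time_s: 17.1
ee_pos: [539.8, 17.2, 16.4]
ee_rot: [180.0, -0.0, 95.6]
force: [0.6, -1.5, -1.1]
gripper_width: 50.5
gripper_force: 1.3
```

{"api": "apply_moves", "payload": {
  "deltas": [
    [0.001, 0, 0, 0, 0.1],
    [0.002, 0, 0, 0, 0.1],
    [0.003, 0, 0, 0, 0.1],
    [0.004, 0, 0, 0, 0.1],
    [0.005, 0, 0, 0, 0.1]
  ]
}}

```text
time_s: 17.6
ee_pos: [539.3, 22.1, 16.4]
ee_rot: [180.0, -0.0, 95.6]
force: [0.6, -1.7, -2.4]
gripper_width: 49.9
gripper_force: 1.2
```

{"api": "apply_moves", "payload": {
  "deltas": [
    [0.001, 0, 0, 0, 0.1],
    [0.002, 0, 0, 0, 0.1],
    [0.003, 0, 0, 0, 0.1]
  ]
}}

```text
time_s: 17.9
ee_pos: [539.0, 25.1, 16.4]
ee_rot: [180.0, -0.0, 95.6]
force: [0.7, -2.2, -1.6]
gripper_width: 50.4
gripper_force: 1.2
```

Not at the contacts yet; I'll go on in 1 mm steps.

{"api": "apply_moves", "payload": {
  "deltas": [
    [0.001, 0, 0, 0, 0.1],
    [0.002, 0, 0, 0, 0.1],
    [0.003, 0, 0, 0, 0.1]
  ]
}}

```text
time_s: 18.2
ee_pos: [538.8, 27.4, 16.4]
ee_rot: [-180.0, 0.1, 95.6]
force: [0.3, -5.9, -1.4]
gripper_width: 50.2
gripper_force: 2.9
```

{"api": "apply_moves", "payload": {
  "deltas": [
    [0.001, 0, 0, 0, 0.1],
    [0.002, 0, 0, 0, 0.1]
  ]
}}

```text
time_s: 18.4
ee_pos: [538.5, 29.2, 16.4]
ee_rot: [-180.0, 0.1, 95.6]
force: [0.1, -6.3, -2.0]
gripper_width: 50.4
gripper_force: 3.2
```

{"api": "apply_moves", "payload": {
  "deltas": [
    [0.001, 0, 0, 0, 0.1],
    [0.002, 0, 0, 0, 0.1]
  ]
}}

```text
time_s: 18.6
ee_pos: [538.3, 31.0, 16.3]
ee_rot: [-180.0, 0.1, 95.6]
force: [0.1, -7.8, -2.6]
gripper_width: 50.3
gripper_force: 3.6
```

{"api": "apply_moves", "payload": {
  "deltas": [
    [0.001, 0, -0.002, 0, 0.1],
    [0.001, 0, -0.004, 0, 0.1],
    [0.001, 0, -0.007, 0, 0.1],
    [0.002, 0, -0.007, 0, 0.1]
  ]
}}

```text
time_s: 19.0
ee_pos: [538.2, 33.0, 23.6]
ee_rot: [-180.0, 0.1, 95.6]
force: [0.4, -7.3, -2.0]
gripper_width: 50.2
gripper_force: 3.5
```

{"api": "apply_moves", "payload": {
  "deltas": [
    [0.0, 0, 0.002, 0, 0.1],
    [0.0, 0, 0.004, 0, 0.1],
    [0.0, 0, 0.006, 0, 0.1],
    [0.0, 0, 0.007, 0, 0.1]
  ]
}}

```text
time_s: 19.4
ee_pos: [538.2, 32.6, 16.2]
ee_rot: [-180.0, 0.1, 95.6]
force: [0.6, -8.7, -0.5]
gripper_width: 50.3
gripper_force: 4.2
```

{"api": "apply_moves", "payload": {
  "deltas": [
    [0.001, 0, 0, 0, 0.1],
    [0.0015, 0, 0.001, 0, 0.1],
    [0.0015, 0, 0.003, 0, 0.1]
  ]
}}

```text
time_s: 19.7
ee_pos: [538.1, 34.0, 13.4]
ee_rot: [-180.0, 0.1, 95.6]
force: [1.9, -9.9, -1.8]
gripper_width: 50.3
gripper_force: 4.7
```

```bash
python3 -c "
from h import *
go(-6,0,13)
crop('side','pics/s5.png',200,170,330,340,3.5)"
```

```text
world d [ 0.7 -1.4 -0.4] tool m [-0.0015  0.0006  0.0004] roll 0.004 loc [-4.5  0.6] [538.1  34.   13.4] F [ 1.9 -9.9 -1.8] t 19.7
```

View pics/s5.png

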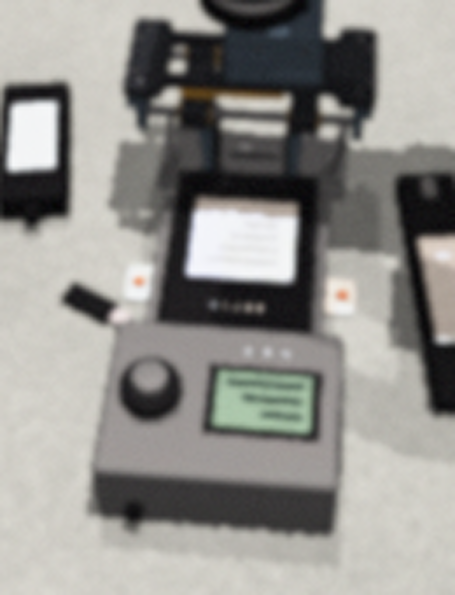

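{"api": "apply_moves", "payload": {
  "deltas": [
    [0.0, 0, 0.001, 0, 0.1],
    [0.0, 0, 0.0015, 0, 0.1]
  ]
}}

```text
time_s: 19.95
ee_pos: [538.2, 33.8, 11.8]
ee_rot: [-180.0, 0.1, 95.6]
force: [1.4, -9.6, -2.2]
gripper_width: 50.1
gripper_force: 4.9
```

{"api": "apply_moves", "payload": {
  "deltas": [
    [-0.001, 0, 0, 0, 0.1],
    [-0.002, 0, 0, 0, 0.1],
    [-0.003, 0, 0, 0, 0.1]
  ]
}}

```text
time_s: 20.25
ee_pos: [538.1, 32.8, 12.0]
ee_rot: [-180.0, -0.0, 95.5]
force: [0.1, 0.2, -0.3]
gripper_width: 50.1
gripper_force: 0.0
```

{"api": "apply_moves", "payload": {
  "deltas": [
    [-0.001, 0, 0, 0, 0.1],
    [-0.002, 0, 0, 0, 0.1],
    [-0.003, 0, 0, 0, 0.1]
  ]
}}

```text
time_s: 20.55
ee_pos: [538.9, 29.9, 12.2]
ee_rot: [180.0, -0.0, 95.6]
force: [0.3, 0.2, 0.2]
gripper_width: 50.0
gripper_force: 0.0
```

{"api": "apply_moves", "payload": {
  "deltas": [
    [-0.005, 0, 0, 0, 0.1],
    [-0.005, 0, -0.03, 0, 0.1],
    [0.0, 0, -0.035, 0, 0.1],
    [0.031, 0, -0.035, 0, 0.1],
    [0.031, 0, -0.03, 0, 0.1]
  ]
}}

```text
time_s: 21.05
ee_pos: [536.0, 62.6, 42.5]
ee_rot: [179.9, -0.1, 95.7]
force: [-0.2, -1.2, -0.7]
gripper_width: 50.1
gripper_force: 0.0
```

{"api": "apply_moves", "payload": {
  "deltas": [
    [0, 0, 0.003, 0, 0.1],
    [0, 0, 0.006, 0, 0.1],
    [0, 0, 0.008, 0, 0.1],
    [0, 0, 0.01, 0, 0.1]
  ]
}}

```text
time_s: 21.45
ee_pos: [535.6, 59.9, 31.5]
ee_rot: [-180.0, -0.0, 95.5]
force: [0.3, 0.9, -0.9]
gripper_width: 50.4
gripper_force: 0.0
```

{"api": "apply_moves", "payload": {
  "deltas": [
    [0, 0, 0.001, 0, 0.1],
    [0, 0, 0.002, 0, 0.1]
  ]
}}

```text
time_s: 21.65
ee_pos: [535.6, 60.0, 30.2]
ee_rot: [-180.0, 0.0, 95.5]
force: [-2.0, -1.3, 9.0]
gripper_width: 50.3
gripper_force: 4.8
```

{"api": "apply_moves", "payload": {
  "deltas": [
    [0, 0, 0.001, 0, 0.1],
    [0, 0, 0.001, 0, 0.1]
  ]
}}

```text
time_s: 21.85
ee_pos: [535.6, 60.1, 30.3]
ee_rot: [180.0, 0.0, 95.5]
force: [-2.8, -2.0, 9.0]
gripper_width: 50.1
gripper_force: 4.8
```

{"api": "apply_moves", "payload": {
  "deltas": [
    [0, 0, -0.02, 0, 0.1],
    [0, 0, -0.06, 0, -1],
    [0, 0, -0.08, 0, -1],
    [0.03, 0, -0.08, 0, -1],
    [0.08, 0, -0.08, 0, -1]
  ]
}}

```text
time_s: 22.35
ee_pos: [528.9, 138.9, 110.2]
ee_rot: [179.8, 0.0, 95.3]
force: [0.5, 1.0, -1.0]
gripper_width: 20.9
gripper_force: 0.0
```

```bash
python3 -c "
from h import *
p=loc((562.5,266.5));go(p[0],p[1],95)"
```

```text
world d [ 33.6 127.6 -15.2] tool m [0.1239 0.0452 0.0153] roll -0.002 loc [ 1.009e+02 -1.000e-01] [528.9 138.9 110.2] F [ 0.5  1.  -1. ] t 22.35
```

{"api": "apply_moves", "payload": {
  "deltas": [
    [0.045, 0.015, 0, 0, -1],
    [0.09, 0.03, 0, 0, -1],
    [0.123, 0.045, 0.005, 0, -1],
    [0.123, 0.045, 0.015, 0, -1],
    [0.123, 0.045, 0.02, 0, -1]
  ]
}}

```text
time_s: 22.85
ee_pos: [559.9, 266.8, 87.6]
ee_rot: [-179.9, 0.1, 95.6]
force: [-1.0, -0.9, -0.6]
gripper_width: 0.4
gripper_force: 0.0
```

```bash
python3 -c "
from h import *
p=loc((562.5,266.5));go(p[0],p[1],78)
crop('side','pics/s6.png',200,170,330,340,3.5)"
```

```text
world d [ 2.6 -0.3 -9.6] tool m [-0.0005  0.0026  0.0096] roll 0.004 loc [225.2 -43. ] [559.9 266.8  87.6] F [-1.  -0.9 -0.6] t 22.85
```

View pics/s6.png

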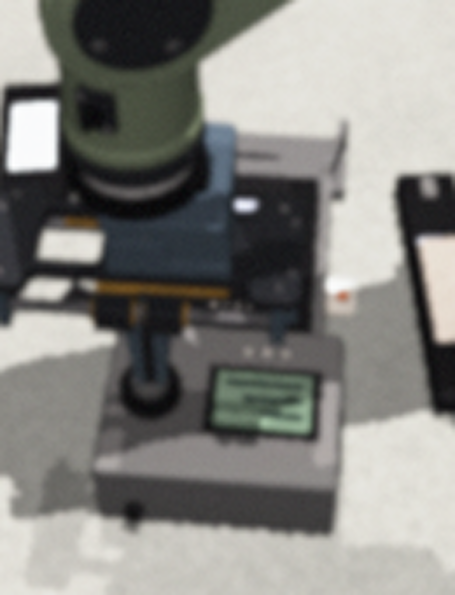

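The closed fingers stand over the round button at about (150,385) in the crop. Now I press it.

{"api": "apply_moves", "payload": {
  "deltas": [
    [0, 0.002, 0.005, 0, -1],
    [0, 0.002, 0.009, 0, -1],
    [0, 0.002, 0.011, 0, -1],
    [0, 0.002, 0.013, 0, -1],
    [0, 0.002, 0.015, 0, -1]
  ]
}}

```text
time_s: 23.4
ee_pos: [563.1, 265.8, 76.0]
ee_rot: [179.9, 0.1, 95.6]
force: [-5.3, -6.2, 20.0]
gripper_width: 0.4
gripper_force: 10.4
```

{"api": "apply_moves", "payload": {
  "deltas": [
    [0, 0, 0.001, 0, -1],
    [0, 0, 0.001, 0, -1]
  ]
}}

```text
time_s: 23.6
ee_pos: [563.0, 265.8, 76.1]
ee_rot: [179.9, 0.1, 95.6]
force: [-3.7, -5.9, 16.7]
gripper_width: 0.6
gripper_force: 8.6
```

{"api": "apply_moves", "payload": {
  "deltas": [
    [0, 0, -0.02, 0, -1],
    [0, 0, -0.06, 0, -1],
    [-0.02, 0.03, -0.1, 0, -1],
    [-0.06, 0.05, -0.12, 0, -1],
    [-0.1, 0.07, -0.12, 0, -1]
  ]
}}

```text
time_s: 24.1
ee_pos: [644.8, 174.7, 197.4]
ee_rot: [179.5, -0.1, 95.7]
force: [0.2, 0.0, -0.6]
gripper_width: 0.4
gripper_force: 0.0
```

```bash
python3 -c "
from h import *
go(0,0,100)
c=lambda n,x0,y0,w,h,s:cv2.resize(cams.grab_frame(n)[y0:y0+h,x0:x0+w],None,fx=s,fy=s,interpolation=cv2.INTER_CUBIC)
A=c('side',220,260,50,60,8);B=c('top',130,180,50,60,8)
cv2.imwrite('pics/b7.png',np.hstack([A,B]))"
```

```text
world d [-106.5 -136.2  -97.4] tool m [-0.1252 -0.1202  0.0961] roll 0.005 loc [ 125.5 -118.8] [644.8 174.7 197.4] F [ 0.2  0.  -0.6] t 24.1
```

View pics/b7.png

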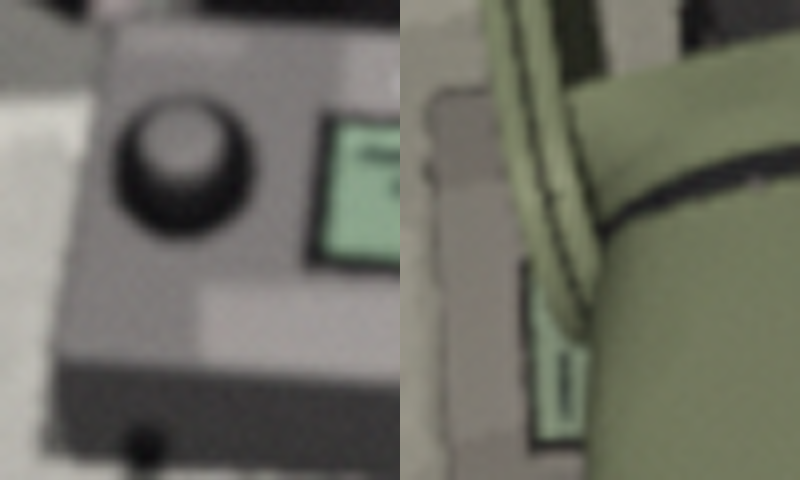

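```bash
python3 -c "
from h import *
g=cv2.cvtColor(cv2.imread('pics/side0.png'),cv2.COLOR_BGR2GRAY)
print(g[268:294,231:256])
t=cv2.cvtColor(cv2.imread('pics/top0.png'),cv2.COLOR_BGR2GRAY)
print(t[190:209,142:162])
P=np.array([562.5,266.5])
for z in(60,70,76,78):
  print(z,'side c',proj('side',[*P,z]).round(1),[proj('side',[P[0]+dx,P[1]+dy,z]).round(1).tolist() for dx,dy in((12,0),(-12,0),(0,12),(0,-12))],'top',proj('top',[*P,z]).round(1))"
```

```text
[[168 148 129 129 129 131 131 130 132 133 131 132 130 132 132 132 132 131
  130 132 130 131 130 132 132]
 [163 139 126 129 132 131 131 132 131 132 133 132 133 131 132 131 133 131
  131 133 131 133 129 131 130]
 [159 135 125 128 132 132 131 131 131 131 132 128 129 128 130 131 133 130
  130 131 131 131 131 132 131]
 [156 130 124 131 132 132 130 126 125 122 121 117 115 115 118 120 127 131
  133 133 132 133 132 133 133]
 [155 131 128 131 130 129 122 115 109 106 104 103 103 102  98  99 108 120
  129 130 132 133 131 132 134]
 [149 130 129 132 128 119 107  94  95  99 104 108 108 103  93  80  82  98
  114 128 131 132 132 134 131]
 [143 128 130 129 119 102  84  85 102 114 120 119 123 116 109  90  70  70
   90 110 126 131 133 133 134]
 [136 126 127 119  97  75  72  94 117 124 129 129 130 129 126 110  81  54
   62  96 121 130 132 132 132]
 [129 125 125 107  78  57  73 106 126 130 131 131 133 132 128 122  92  56
   45  77 108 125 132 133 132]
 [127 124 115  94  58  45  77 109 127 132 136 135 138 137 137 124  96  54
   33  56  89 117 129 134 132]
 [130 123 108  77  43  39  68 106 125 134 136 137 
[... 2974 characters left out ...]
9 118
  117 118]
 [117 116 116 115 116 117 112 103  85  77  76  79  90 107 118 118 118 118
  118 118]
 [115 116 116 117 116 117 118 116 117 114 113 117 117 117 118 118 117 118
  119 118]
 [114 116 115 117 116 118 117 116 117 118 118 118 117 118 118 117 118 119
  118 119]]
60 side c [243.3 279.5] [[238.1, 278.7], [248.6, 280.3], [242.2, 284.1], [244.5, 275.0]] top [153.1 200.1]
70 side c [243.1 277. ] [[237.8, 276.2], [248.4, 277.8], [241.9, 281.6], [244.3, 272.5]] top [152.5 199.7]
76 side c [243.  275.4] [[237.7, 274.6], [248.3, 276.3], [241.8, 280.1], [244.2, 270.9]] top [152.2 199.4]
78 side c [242.9 274.9] [[237.6, 274.1], [248.3, 275.7], [241.7, 279.5], [244.1, 270.4]] top [152.  199.3]
```

```bash
python3 -c "
from h import *
go(227.6,-83,90)
t=cv2.cvtColor(cv2.imread('pics/top0.png'),cv2.COLOR_BGR2GRAY)
for r in (205,215,225): print(t[r,130:190])"
```

```text
world d [ -45.7  103.3 -103.6] tool m [ 0.1072 -0.0364  0.1033] roll -0.003 loc [ 120.5 -118.7] [645.2 169.6 193.6] F [-0.1  0.4 -0.5] t 24.2
[142 138 129 118 105 116 115 114 117 116 116 117 117 116 115 116 113 102
  83  66  49  40  39  39  49  73 101 117 119 118 117 118 117 117 119 117
 118 118 120 120 114  88  41  25  29  41  80 118 107  43  38  48  87 120
 120 120 118 120 121 121]
[142 137 130 123 110 109 116 116 116 116 117 116 117 117 102  63 100 136
 138 139 139 139 138 140 138 138 127 100 116 122  76  58  95 119 122 120
 120 121 120 120 120 113  76  33  31  37  47  87 111  78  43  33  53  97
 121 122 121 121 123 122]
[140 137 135 126 116 103 118 117 117 117 118 117 116 119 111  82  72 115
 138 120  83 114 139 120  97 129 133 108 102 132 121  71  87 122 122 123
 124 121 121 122 122 120 101  55  29  31  36  53  98 106  67  97 117 121
 123 122 123 122 122 122]
```

{"api": "apply_moves", "payload": {
  "deltas": [
    [0.05, -0.02, 0, 0, 0.31],
    [0.1, -0.036, 0.03, 0, 0.31],
    [0.107, -0.036, 0.07, 0, 0.31],
    [0.107, -0.036, 0.1, 0, 0.31],
    [0.107, -0.036, 0.103, 0, 0.31]
  ]
}}

```text
time_s: 24.7
ee_pos: [591.7, 277.2, 84.9]
ee_rot: [-179.4, 0.2, 95.6]
force: [-0.1, -0.7, -0.9]
gripper_width: 37.4
gripper_force: 0.0
```

```bash
python3 -c "
from h import *
print(env.state()['gripper_width'])
go(228,-82.6,80)"
```

```text
37.3827295469877
world d [ 7.3 -3.9 -4.9] tool m [-0.0046  0.007   0.0048] roll 0.004 loc [232.6 -75.7] [591.7 277.2  84.9] F [-0.1 -0.7 -0.9] t 24.7
```

Still settling; hold, then correct.

{"api": "apply_moves", "payload": {
  "deltas": [
    [0, 0, 0, 0, 0.31],
    [0, 0, 0, 0, 0.31],
    [0, 0, 0, 0, 0.31]
  ]
}}

```text
time_s: 25.0
ee_pos: [597.3, 277.4, 92.2]
ee_rot: [179.8, -0.1, 95.5]
force: [0.7, 0.3, 0.3]
gripper_width: 59.3
gripper_force: 0.0
```

```bash
python3 -c "
from h import *
print(env.state()['gripper_width'])
go(228,-82.6,80)"
```

```text
59.310725279098065
world d [  1.7  -4.1 -12.2] tool m [-0.0043  0.0013  0.0122] roll 0.002 loc [232.2 -81.2] [597.3 277.4  92.2] F [0.7 0.3 0.3] t 25.0
```

{"api": "apply_moves", "payload": {
  "deltas": [
    [-0.004, 0.001, 0.006, 0, 0.31],
    [-0.004, 0.001, 0.011, 0, 0.31],
    [-0.004, 0.001, 0.013, 0, 0.31],
    [-0.004, 0.001, 0.014, 0, 0.31],
    [-0.004, 0.001, 0.014, 0, 0.31]
  ]
}}

```text
time_s: 25.5
ee_pos: [598.2, 272.8, 76.6]
ee_rot: [179.9, 0.0, 95.6]
force: [3.2, -2.2, 4.5]
gripper_width: 59.3
gripper_force: 2.3
```

{"api": "apply_moves", "payload": {
  "deltas": [
    [0, 0, 0.001, 0, 0.31],
    [0, 0, 0.002, 0, 0.31],
    [0, 0, 0.002, 0, 0.31]
  ]
}}

```text
time_s: 25.8
ee_pos: [598.2, 273.0, 76.2]
ee_rot: [179.9, 0.0, 95.6]
force: [1.3, -4.0, 11.9]
gripper_width: 59.8
gripper_force: 6.2
```

```bash
python3 -c "
from h import *
s=env.state();print(s['force'],s['torque'],s['ee_pos'],loc(s['ee_pos']))
F=s['force'];T=s['torque']*1000
print('r world (about tcp, z=0)', -T[1]/F[2],T[0]/F[2])"
```

```text
[ 1.26565622 -4.02975606 11.88423894] [-0.98433657  0.21107426  0.14499047] [598.1552329  272.95434056  76.20454835] (np.float64(227.7809488874004), np.float64(-81.65369579584294))
r world (about tcp, z=0) -17.760855915936236 -82.82706023744129
```

{"api": "apply_moves", "payload": {
  "deltas": [
    [0, 0, -0.003, 0, 0.31],
    [0, 0, -0.006, 0, 0.31],
    [0, 0, -0.006, 0, 0.31],
    [0, 0, -0.006, 0, 0.31]
  ]
}}

```text
time_s: 26.2
ee_pos: [597.2, 273.7, 79.7]
ee_rot: [-180.0, -0.0, 95.6]
force: [2.8, -0.2, 2.4]
gripper_width: 59.8
gripper_force: 1.4
```

{"api": "apply_moves", "payload": {
  "deltas": [
    [0, 0, 0.0015, 0, 0.31],
    [0, 0, 0.0015, 0, 0.31],
    [0, 0, 0.0015, 0, 0.31]
  ]
}}

```text
time_s: 26.5
ee_pos: [597.2, 273.7, 78.4]
ee_rot: [-180.0, -0.0, 95.6]
force: [1.9, -0.4, 4.6]
gripper_width: 59.8
gripper_force: 1.8
```

{"api": "apply_moves", "payload": {
  "deltas": [
    [0, 0, 0.0015, 0, 0.31],
    [0, 0, 0.0015, 0, 0.31],
    [0, 0, 0.0015, 0, 0.31]
  ]
}}

```text
time_s: 26.8
ee_pos: [597.2, 273.6, 77.1]
ee_rot: [180.0, -0.0, 95.5]
force: [1.2, 0.9, 4.8]
gripper_width: 59.5
gripper_force: 2.2
```

{"api": "apply_moves", "payload": {
  "deltas": [
    [0, 0, 0.0015, 0, 0.31],
    [0, 0, 0.0015, 0, 0.31],
    [0, 0, 0.0015, 0, 0.31]
  ]
}}

```text
time_s: 27.1
ee_pos: [597.2, 273.7, 76.2]
ee_rot: [180.0, -0.0, 95.5]
force: [0.6, 1.8, 7.5]
gripper_width: 59.6
gripper_force: 3.9
```

The contact force rose like a spring from about z 82 (2.4 N at 79.7, 4.8 N at 77.1), then stopped hard at 76.2. That matches the button's full 6 mm travel, so it is fully pressed. Now I let go, retreat and check the battery.

{"api": "apply_moves", "payload": {
  "deltas": [
    [0, 0, -0.02, 0, 0.31],
    [0, 0, -0.06, 0, 0.31],
    [0, 0, -0.1, 0, 0.31],
    [0, -0.05, -0.13, 0, 0.31],
    [0, -0.1, -0.13, 0, 0.31]
  ]
}}

```text
time_s: 27.6
ee_pos: [505.9, 264.7, 207.0]
ee_rot: [179.8, -0.1, 95.5]
force: [0.0, -0.2, -0.1]
gripper_width: 60.0
gripper_force: 0.0
```

{"api": "apply_moves", "payload": {
  "deltas": [
    [0.05, 0, 0, 0, 0.31],
    [0.08, 0, 0, 0, 0.31],
    [0.08, 0, 0, 0, 0.31],
    [0.08, 0, 0, 0, 0.31]
  ]
}}

```text
time_s: 28.0
ee_pos: [496.3, 343.6, 203.7]
ee_rot: [-179.8, 0.1, 95.6]
force: [-0.4, -0.2, -1.4]
gripper_width: 59.9
gripper_force: 0.0
```

```bash
python3 -c "
from h import *
print(env.state()['force'],env.state()['ee_pos'])
c=lambda n,x0,y0,w,h,s:cv2.resize(cams.grab_frame(n)[y0:y0+h,x0:x0+w],None,fx=s,fy=s,interpolation=cv2.INTER_CUBIC)
cv2.imwrite('pics/f.png',np.hstack([c('side',215,190,100,140,4),c('top',130,160,100,140,4)]))"
```

```text
[-0.40474179 -0.18305509 -1.37951313] [496.28503121 343.61372617 203.67211101]
```

View pics/f.png

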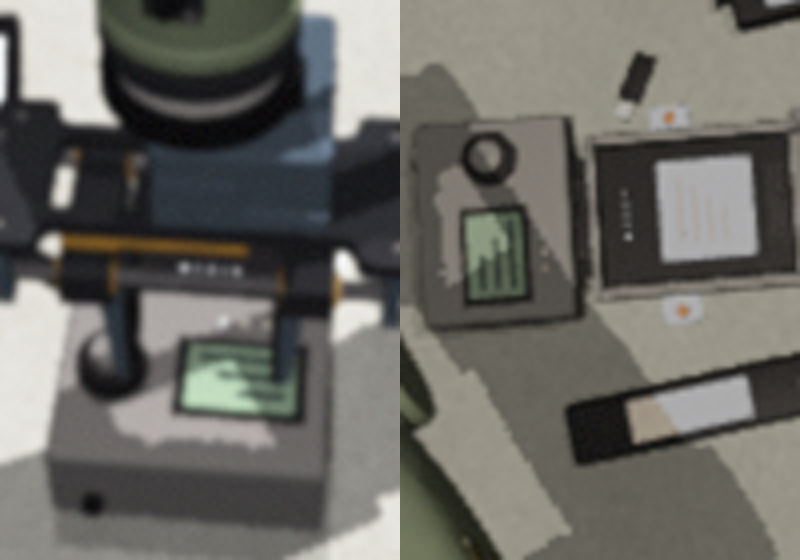

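The top view shows the battery lying square between the cheeks, with its tail at about (795,210) by the lip. The stick and slim pack look undisturbed, and the arm is clear. I'm handing in.

```bash
python3 -c "
from workcell import env
print(env.job_done())"
```

```text
the job is handed in; nothing more can be done
None
```

I handed the job in with the battery home and flat behind the lip (its top read 30.2 mm under a 9 N press) and the arm clear; the start button went down about 6 mm to its stop by feel, though at 76 mm rather than the stated 72 mm, and no reading confirmed that it registered.

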